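Seat the microscope stage insert and clamp it

ROBOT

A 6-joint arm with a two-finger parallel gripper is mounted at the origin on the work surface. World frame = base frame: x ahead of the robot, y to its left, z up, the work surface at z = 0. Lengths are in m, angles in rad, forces in N, time in s.
With the tool pointing down it reaches from about 0.35 to 0.975 m from the base axis. Payload 4.9 kg.
Tool frame: the origin (TCP) lies at the very end of the fingers, on their centre line; the grasp point (between the pads) lies 19 mm behind it; z points along the fingers, y is the line along which they close (so a half turn about z gives the same grasp; the last joint's range is limited). The gripper opens to 85 mm and grips with 20 to 120 N. Pads are 22 mm wide; open, the fingers measure 114 mm over their backs; the gripper's body (76 mm by 85 mm) begins 54 mm behind the grasp point. The pads swing forward as they close: fully open they stand 13 mm farther back than shut.
Start: joints at [-1.321, 0.053, 1.613, -0, 1.476, -0.119], TCP at [0.225, -0.583, 0.231] pointing down, gripper open.
Joint ranges: [-3.01, 3.01], [-1.01, 2.22], [0.06, 2.58], [-1.02, 4.17], [0.09, 2.62], [-3.14, 3.14]. Speed limits (rad/s): [2.57, 2.57, 3.14, 3.14, 3.14, 3.14].

INTERFACE

Orientations are given as a unit quaternion [w, x, y, z].
In Python, from plant import manip gives the robot as it stands.
- The arm moves only by the shell command python3 -m pendant 'ROWS'. ROWS is JSON, a list of rows, each a list of 3 entries, a list of its own where there are three numbers: the opening, from 0 (shut) to 1 (fully open), then the shift along the tool's x, y, z in units of 12 cm (1.0 is 12 cm), then the turn about the tool's z in units of pi rad (1.0 is pi rad). In form: [[gripper, [dx, dy, dz], roll], ...]. A call has 1 to 10 rows; each row is the pose to reach, as a shift and turn from the pose commanded when the call began, along the tool's axes at that moment, turning the shorter way round; what a row does not reach only later rows make up. A row lasts 1/10 s, in which the tool goes at most 50 mm and 8.59 degrees, less where a joint would pass 70% of its speed; a pose out of reach is approached as far as the arm can. A call with a number of a shift or a turn outside -1 to 1 is refused whole. A call with a gripper value outside its range is refused whole. The fingers move at their own pace and stop on an object; the grip force is fixed at half the most. Time passes only in rows, so rows that repeat a pose let the fingers close. It gives the time, the measured TCP pose, the force, the opening and the grip force at its end, in the units of the state.
- manip.state(): the state, without advancing time (a new reading comes with each control period).
- manip.grab_frame(name): name is "side" or "top"; returns a dict with "img" (400x640x3 uint8, red, green, blue), "fx", "fy", "cx", "cy" (pixels), "eye" and "rotation" of the camera in the world. Camera axes: x right, y down, z forward; pixel columns grow to the right and rows downward; lengths in m; the calibration is good to about 2 mm. A picture is of the moment at which its call begins. There is no depth.
- manip.job_done(): hands the job in; it is judged then, once.
The state is a dict: "time": time; "joint_pos": joint angles; "joint_vel": joint speeds; "joint_efforts": joint torques, N m; "tool_pos": TCP position; "tool_rot": TCP orientation; "contact_force": force on the tool from outside, world axes, zero at the start; "ft_torque": the same for the moment, N m; "gripper_width": opening from 0.0 (shut) to 1.0 (fully open); "grasp_force": force on a finger pad.
Only numpy, scipy, OpenCV 4.12 (cv2) and the standard library are available. Lean on these libraries where they do the work, as an engineer would, in place of code of your own. Each camera call takes 0.05 s, during which the arm holds its last target. There are 200 camera calls.

TASK

Slide the aluminium stage insert along the deck of the olive service stage until it drops into the rectangular pocket, and seat it flat and square on the pocket floor. Then turn the crank clockwise (seen from above) until the jaw is firmly tight against the insert's edge and let go. Leave the other things on the bench where they stand.

Things in the scene. Friction and masses are not known exactly. Their poses are not given: they have to be found in the camera images.
- insert: Loose flat aluminium plate with a round glass window flush in its top, 140 (its x) x 100 (its y) x 14 mm thick, 0.3 to 0.6 kg, too wide to grip. Origin at the centre of its underside, z up. Starts flat on the stage's apron, up to 15 degrees askew, 14 to 35 mm nearer the robot than in line with the pocket.
- stage: Fixed service stage, olive deck on a dark base, x -105 to 95 mm, y -205 to 185 mm, deck top at 40 mm. Origin on the bench under the pocket's centre. Its x points away from the robot; along its y come the apron (y -205 to -52 mm, level and open), the pocket (-52 to 52) and the clamp with its crank (60 to 185).
- fence (a point): Middle of the foot of the steel fence's face, on the deck; axes as the stage's. The fence stands on the apron's far side (stage x = 70 mm), parallel to the stage's y, from stage y -205 to -45 mm, 14 mm high, 12 mm thick. An insert whose 100 mm edge lies against the fence lines up with the pocket in x and yaw. An insert pushed at it askew can wedge.
- pocket (a point): Centre of the pocket's floor, axes as the stage's. Pocket 143 (x) x 104 (y) mm with upright walls, 9 mm deep, so the seated insert (origin at this height) stands 5 mm proud of the deck.
- jaw: Sliding clamp jaw of the stage, aluminium bar 100 mm long (x), 24 mm thick, 22 mm high, riding 1 mm above the deck beyond the pocket. Origin at the lower middle of its clamping face, looking to the stage's -y; the crank moves it along -y onto the seated insert's edge (5 mm above the deck), pushing it against the pocket's apron-side wall. It starts 18 to 30 mm from that edge.
- crank (a joint): Angle of the crank about its upright axis, rad: 0 fully open, with the arm towards the stage's +y; grows clockwise seen from above, up to 7.0. The jaw advances 6 mm per rad; it is tight on a seated insert at about 5.0. Friction 0.12 N m (3 N at the knob); it stays where it is left. A clamped jaw resists at the knob with a further 0.15 N for each newton on the insert.
- crank_axis (a point): Point on the crank's axis, on top of the grey gear housing, 54 mm above the bench, axes as the stage's. The crank arm lies 2 to 10 mm above this point.
- knob_top (a point): Centre of the top of the black crank knob, a free-spinning upright round handle 21 mm in diameter and 40 mm high (its foot 66 mm, its top 106 mm above the bench), 40 mm from the crank's axis.
- objective: Bystander: steel microscope objective standing beyond the fence, 34 mm diameter, 50 mm high; origin at its foot.
- eyepiece: Bystander: black eyepiece standing on the bench in front of the stage, 38 mm diameter, 62 mm high; origin at its foot.
- slide_box: Bystander: wooden slide box, 100 x 170 x 34 mm; origin under its centre.
- oil_bottle: Bystander: small amber bottle, 38 mm diameter, 75 mm high; origin at its foot.
- dish: Bystander: shallow blue dish, 90 mm diameter, 16 mm high; origin at its foot.
- lens_case: Bystander: grey round lens case, 52 mm diameter, 45 mm high; origin at its foot.
Mind the look-alikes: they are no part of the job. What is meant by the insert is not pink or turquoise, and is the smaller of those in its own colour.

How it is judged:
On the way, in this order (a step that is already met when the one before it is completed fails the run):
1. the insert lies flat and square in the pocket, not yet touched by the jaw (z of insert in the frame of pocket between -0.003 and 0.002 m and angle between insert's own z axis and vertical below 0.025 rad and horizontal distance between insert and pocket below 0.006 m and angle between the x axis of insert and the x axis of pocket, either way round below 0.035 rad and contact force between jaw and insert below 0.5 N), for 0.2 s.
2. the jaw is tight against the seated insert (contact force between jaw and insert above 4 N), for 0.2 s.
At the end, for the whole second after the job is handed in: The insert rests in the pocket: underside within 2 mm of the pocket floor, tilted less than 0.025 rad, within 6 mm of the pocket's centre and 0.035 rad of its axes, at rest, with the jaw pressing on it with more than 4 N (z of insert in the frame of pocket between -0.003 and 0.002 m and angle between insert's own z axis and vertical below 0.025 rad and horizontal distance between insert and pocket below 0.006 m and angle between the x axis of insert and the x axis of pocket, either way round below 0.035 rad and contact force between jaw and insert above 4 N and linear speed of insert below 0.01 m/s); the robot touches nothing.
It fails at once if a bystander is moved by more than 20 mm (distance of any of objective, eyepiece, slide_box, oil_bottle, dish, lens_case from where it was at the start of the episode above 0.02 m).
It also fails if it takes over 72 s, if anything falls off the work surface, if the arm or the gripper's body presses on something with over 40 N, if the wrist force passes 120 N, or if a joint passes its speed limit or range.

## Working session

There is one attempt and no reset: what is moved stays moved. The work goes in short steps, Python scripts to look and compute and a shell command to move; the robot and the scene stay as the last step left them, time stands still between calls to the robot, and variables do not carry over. Pictures are saved under pics/ and viewed, at most 10 in all, crops included, and the job is handed in when it is done.

```bash
ls; mkdir -p pics
cat > h.py <<'E'
import numpy as np,cv2
from plant import manip
def grab(n,save=None):
    f=manip.grab_frame(n)
    if save: cv2.imwrite('pics/'+save,f['img'][...,::-1])
    return f
def ray(f,u,v,z):
    d=np.array(f['rotation'])@np.array([(u-f['cx'])/f['fx'],(v-f['cy'])/f['fy'],1.]);e=np.array(f['eye'])
    return e+d*(z-e[2])/d[2]
def proj(f,p):
    c=np.array(f['rotation']).T@(np.array(p)-np.array(f['eye']));return np.array([f['cx']+f['fx']*c[0]/c[2],f['cy']+f['fy']*c[1]/c[2]])
E
python3 - <<'E'
from h import *
for n in ['top','side']:
    f=grab(n,n+'0.png');print(n,f['eye'],np.round(f['rotation'],3).tolist(),f['fx'],f['cx'],f['cy'])
print(manip.state())
E
```

```text
pics
top [ 0.40894065 -0.08239791  1.13603088] [-0.019, 0.715, -0.698, 0.021] 376.6835884128429 318.5938497769278 197.76678328015004
side [0.35562437 1.03545001 0.88448147] [0.025, -0.042, 0.885, -0.464] 448.67397644524533 319.2896644118922 197.86763225791734
{'time': 0.1, 'joint_pos': array([-1.32098128e+00,  5.33164198e-02,  1.61414794e+00, -5.43096336e-06,
        1.47600595e+00, -1.18980242e-01]), 'joint_vel': array([ 6.92482893e-04, -2.19636633e-03, -2.69007743e-03,  1.82404420e-06,
       -6.27774537e-04, -7.13199991e-04]), 'joint_efforts': array([ 1.49976018e-03, -3.94903457e+01, -3.71363211e+01, -2.96216035e-05,
        3.88654575e-03,  1.82137654e-06]), 'tool_pos': array([ 0.22517813, -0.58242428,  0.23017533]), 'tool_rot': array([-9.36643310e-04,  9.83046393e-01,  1.83354598e-01, -6.40691699e-05]), 'contact_force': array([-1.20796406,  0.01956413,  0.57276706]), 'ft_torque': array([ 0.00515456, -0.00541225, -0.01210777]), 'grasp_force': 0.0, 'gripper_width': 1.0014167829381746}
```

View pics/top0.png

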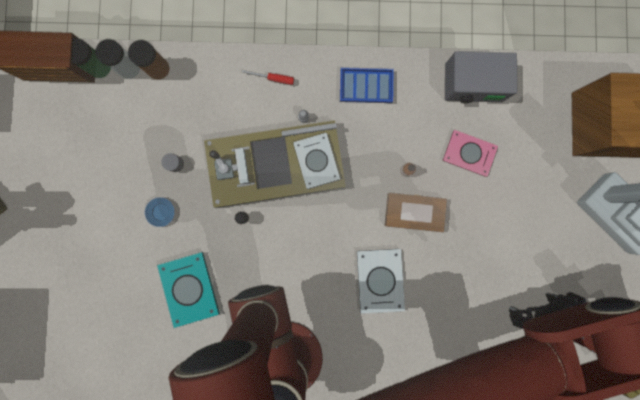

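View pics/side0.png

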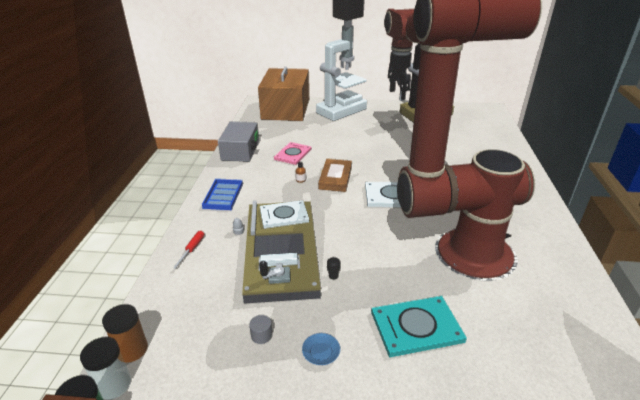

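Candidates in the aluminium colour are the plate on the stage at top (317,160) and the larger plate on the bench at (381,280). The pink (470,152) and turquoise (188,289) plates are excluded. The one on the stage apron is smaller and fits the description, so I'll confirm it in one crop.

Run:
```python
from h import *
f=grab('top');im=f['img'][100:220,190:370]
cv2.imwrite('pics/crop1.png',cv2.resize(im,None,fx=4.4,fy=4.4,interpolation=cv2.INTER_CUBIC)[...,::-1])
hsv=cv2.cvtColor(f['img'],cv2.COLOR_RGB2HSV)
for p in [(330,195),(220,190),(270,160),(310,145),(310,130),(242,160),(214,155),(222,170),(317,160)]: print(p,hsv[p[1],p[0]])
for n,(lo,hi) in {'olive':((20,70,40),(35,255,200)),'light':((0,0,150),(180,40,255)),'pocket':((0,0,30),(180,60,90))}.items():
    m=cv2.inRange(hsv,lo,hi);k=np.zeros_like(m);k[110:215,195:360]=m[110:215,195:360]
    cs,_=cv2.findContours(k,cv2.RETR_EXTERNAL,cv2.CHAIN_APPROX_NONE)
    for c in sorted(cs,key=cv2.contourArea)[-4:]:
        r=cv2.minAreaRect(c);print(n,cv2.contourArea(c),np.round(r[0],1),np.round(r[1],1),r[2])
```

```text
(330, 195) [ 23  15 153]
(220, 190) [ 25  75 116]
(270, 160) [120   3  89]
(310, 145) [ 94  13 140]
(310, 130) [105   7 142]
(242, 160) [ 93  13 181]
(214, 155) [30  8 68]
(222, 170) [108   8 154]
(317, 160) [ 87  20 127]
olive 1.0 [251.5 162.5] [1. 1.] 90.0
olive 101.5 [335.7 143.6] [31.8  9.1] 65.85445404052734
olive 245.5 [304.5 151.7] [36.2 33. ] 80.53767395019531
olive 1883.0 [252.1 167.2] [67.  87.5] 81.25383758544922
light 39.0 [221.5 165.3] [11.2  6.1] 69.44395446777344
light 235.0 [239.2 165.3] [33.9 11.2] 81.25383758544922
light 1552.0 [316.1 160.1] [47.6 34.4] 73.61045837402344
light 5615.0 [277. 162.] [164. 104.] -0.0
pocket 10.0 [306.5 118. ] [3. 6.] 0.0
pocket 16.0 [241.5 213. ] [ 2. 11.] 90.0
pocket 72.5 [221.7 156.9] [25.3  7.2] 19.440034866333008
pocket 1580.5 [267.  162.5] [47.9 41.7] 81.25383758544922
```

View pics/crop1.png

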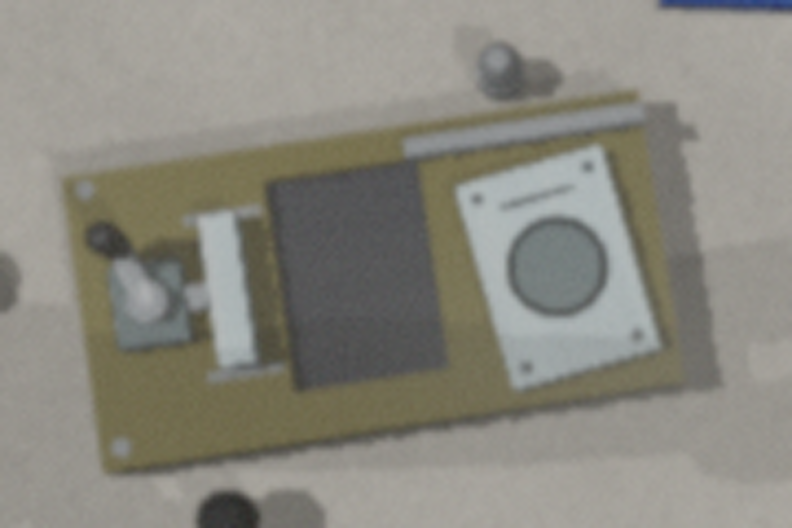

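The crop shows the insert (white plate with the round window) centred at about (558,265) crop pixels on the apron, below the fence strip. The pocket is dark, with corners near (267,183), (418,160), (447,368) and (295,391). The knob is at (105,238). The plate on the stage is clearly the smaller silver one.

```bash
cat >> h.py <<'E'
def insert(f,z=.054,box=(110,215,195,360)):
    a,b,c,d=box;L=cv2.cvtColor(f['img'],cv2.COLOR_RGB2HSV);m=cv2.inRange(L,(60,0,145),(130,40,255))
    k=np.zeros_like(m);k[a:b,c:d]=m[a:b,c:d];k=cv2.morphologyEx(k,cv2.MORPH_OPEN,np.ones((5,5)))
    cs,_=cv2.findContours(k,cv2.RETR_EXTERNAL,cv2.CHAIN_APPROX_NONE);c=max(cs,key=cv2.contourArea)
    pts=np.array([ray(f,*p,z)[:2] for p in c[:,0]],np.float32)
    r=cv2.minAreaRect(pts*1000);return c,r
S0=np.array([0,0,0.])
def st(p,T):
    c,s=np.cos(T[2]),np.sin(T[2]);d=np.array(p)[:2]-T[:2];return np.array([c*d[0]+s*d[1],-s*d[0]+c*d[1]])
E
python3 - <<'E'
from h import *
from scipy.optimize import least_squares
f=grab('top')
P=lambda u,v:(190+(u+.5)/4.4-.5,100+(v+.5)/4.4-.5)
obs=[((65,178),(95,185)),((637,92),(95,-205)),((683,383),(-105,-205)),((105,472),(-105,185)),
((267,183),(71.5,52)),((418,160),(71.5,-52)),((447,368),(-71.5,-52)),((295,391),(-71.5,52))]
W=[ray(f,*P(*a),.04)[:2]*1000 for a,_ in obs]
def res(T):
    c,s=np.cos(T[2]),np.sin(T[2]);return np.ravel([np.array([T[0]+c*m[0]-s*m[1],T[1]+s*m[0]+c*m[1]])-w for w,(_,m) in zip(W,obs)])
r=least_squares(res,[500,0,.1]);T=r.x;print(T,np.degrees(T[2]));print(r.fun.reshape(-1,2).round(1).tolist())
c,R=insert(f);print('mask',R)
C=[ray(f,*P(*q),.054)[:2]*1000 for q in[(457,185),(603,145),(662,350),(516,390)]]
print('corners stage',[st(q,T).round(1).tolist() for q in C],'centre',st(np.mean(C,0),T))
d=C[1]+C[0]-C[2]-C[3];print('yaw rel',np.degrees(np.arctan2(d[1],d[0])-T[2]))
k=ray(f,*P(105,238),.106)[:2]*1000;print('knob',k,st(k,T));a=ray(f,*P(150,303),.06)[:2]*1000;print('axis',a,st(a,T))
E
```

```text
Traceback (most recent call last):
  File "h.py", line 8, in ray
    d=np.array(f['rotation'])@np.array([(u-f['cx'])/f['fx'],(v-f['cy'])/f['fy'],1.]);e=np.array(f['eye'])
      ~~~~~~~~~~~~~~~~~~~~~~~^~~~~~~~~~~~~~~~~~~~~~~~~~~~~~~~~~~~~~~~~~~~~~~~~~~~~~~
ValueError: matmul: Input operand 1 has a mismatch in its core dimension 0, with gufunc signature (n?,k),(k,m?)->(n?,m?) (size 3 is different from 4)
```

```bash
sed -i "s/np.array(f\['rotation'\])/RM(f)/; 1i from scipy.spatial.transform import Rotation as Ro\ndef RM(f):\n    w,x,y,z=f['rotation'];return Ro.from_quat([x,y,z,w]).as_matrix()" h.py
cat > fit.py <<'E'
from h import *
from scipy.optimize import least_squares
f=grab('top')
P=lambda u,v:(190+(u+.5)/4.4-.5,100+(v+.5)/4.4-.5)
obs=[((65,178),(95,185)),((637,92),(95,-205)),((683,383),(-105,-205)),((105,472),(-105,185)),
((267,183),(71.5,52)),((418,160),(71.5,-52)),((447,368),(-71.5,-52)),((295,391),(-71.5,52))]
W=[ray(f,*P(*a),.04)[:2]*1000 for a,_ in obs]
def res(T):
    c,s=np.cos(T[2]),np.sin(T[2]);return np.ravel([np.array([T[0]+c*m[0]-s*m[1],T[1]+s*m[0]+c*m[1]])-w for w,(_,m) in zip(W,obs)])
r=least_squares(res,[500,0,.1]);T=r.x;print(T,np.degrees(T[2]));print(r.fun.reshape(-1,2).round(1).tolist())
c,R=insert(f);print('mask',R)
C=[ray(f,*P(*q),.054)[:2]*1000 for q in[(457,185),(603,145),(662,350),(516,390)]]
print('corners stage',[st(q,T).round(1).tolist() for q in C],'centre',st(np.mean(C,0),T))
d=C[1]+C[0]-C[2]-C[3];print('yaw rel',np.degrees(np.arctan2(d[1],d[0])-T[2]))
k=ray(f,*P(105,238),.106)[:2]*1000;print('knob',k,st(k,T));a=ray(f,*P(150,303),.06)[:2]*1000;print('axis',a,st(a,T))
E
python3 fit.py
```

```text
[5.70870976e+02 5.83158162e+01 1.75937379e-01] 10.080469284734436
[[0.7, 2.1], [1.2, -1.5], [-0.9, -1.7], [-0.7, 1.6], [0.8, 1.8], [1.0, -0.3], [-0.8, -2.0], [-1.2, 0.1]]
mask ((578.3409423828125, -74.86396789550781), (138.57489013671875, 98.69969177246094), 17.710155487060547)
corners stage [[47.0, -75.2], [58.9, -174.5], [-81.3, -192.0], [-92.9, -93.5]] centre [ -17.0765265  -133.80197515]
yaw rel 7.28728056216343
knob [580.63315141 208.13384586] [ 35.83429332 145.79658949]
axis [546.30672657 190.07162212] [ -1.1236824  134.02138677]
```

```bash
cat >> h.py <<'E'
T=np.array([.5709,.0583,.176])
def tool():
    s=manip.state();w,x,y,z=s['tool_rot'];return s,np.array(s['tool_pos']),Ro.from_quat([x,y,z,w]).as_matrix()
def go(X,Y,z,yaw=None):
    "stage xy (mm), world z (mm), tool-x yaw relative to stage (deg) -> shift units, roll units"
    s,p,R=tool();c,n=np.cos(T[2]),np.sin(T[2])
    t=np.array([T[0]+(c*X-n*Y)/1e3,T[1]+(n*X+c*Y)/1e3,z/1e3])
    d=R.T@(t-p);y0=np.arctan2(R[1,0],R[0,0]);r=0 if yaw is None else (y0-T[2]-np.radians(yaw)+np.pi)%(2*np.pi)-np.pi
    print('to',(X,Y,z),'shift',(d/.12).round(3).tolist(),'roll',round(r/np.pi,4),'dist',np.linalg.norm(t-p).round(3))
def now():
    s,p,R=tool();q=st(p,T)*1000
    print('t',round(s['time'],2),'stage',q.round(1),'z',round(p[2]*1e3,1),'yaw',round(np.degrees(np.arctan2(R[1,0],R[0,0])-T[2]),2),'F',np.round(s['contact_force'],1),'w',round(s['gripper_width'],2),'q6',round(s['joint_pos'][5],2))
E
sed -i 's/\*1000 for/*1000 for/' h.py; python3 -c "
from h import *
now();go(-118,-134,120,0);go(-118,-134,231,0)"
```

```text
t 0.25 stage [-452.6 -570.5] z 230.7 yaw 11.05 F [-0.1 -0.6 -1.2] w 1.0 q6 -0.12
to (-118, -134, 120) shift [3.433, -3.035, 0.926] roll 0.0614 dist 0.561
to (-118, -134, 231) shift [3.433, -3.036, 0.001] roll 0.0614 dist 0.55
```

```bash
R='[0.7,[1,-0.884,0],0]'
python3 -m pendant '[[0.7,[0.5,-0.44,0],0],[0.7,[1,-0.884,0],0],[0.7,[1,-0.884,0],0],[0.7,[1,-0.884,0],0]]'
python3 -m pendant '[[0.7,[0.5,-0.44,0],0],[0.7,[1,-0.884,0],0],[0.7,[1,-0.884,0],0],[0.7,[1,-0.884,0],0]]'
python3 -m pendant '[[0.7,[0.5,-0.44,0],0],[0.7,[1,-0.884,0],0],[0.7,[1,-0.884,0],0],[0.7,[1,-0.884,0],0]]'
python3 -c "
from h import *
now();go(-118,-134,80,0)"
```

```text
time: 0.65
tool_pos: [0.3006, -0.4371, 0.231]
tool_rot: [-0.001, 0.983, 0.185, 0.0]
contact_force: [0.3, -0.8, 0.8]
gripper_width: 0.703
grasp_force: 0.0
time: 1.05
tool_pos: [0.3741, -0.2955, 0.2314]
tool_rot: [-0.0, 0.983, 0.185, 0.0]
contact_force: [0.0, -0.6, -0.9]
gripper_width: 0.696
grasp_force: 0.0
time: 1.45
tool_pos: [0.4477, -0.1536, 0.2315]
tool_rot: [-0.0, 0.983, 0.186, 0.0]
contact_force: [-0.7, -0.4, 0.2]
gripper_width: 0.703
grasp_force: 0.0
t 1.45 stage [-158.4 -187.1] z 231.5 yaw 11.31 F [-0.7 -0.4  0.2] w 0.7 q6 0.71
to (-118, -134, 80) shift [0.415, -0.367, 1.263] roll 0.0629 dist 0.165
```

```bash
python3 -m pendant '[[0.7,[0.42,-0.367,0.3],0.03],[0.7,[0.42,-0.367,0.7],0.063],[0.7,[0.42,-0.367,1],0.063],[0.7,[0.42,-0.367,1],0.063]]' >/dev/null
python3 -c "
from h import *
now();go(-118,-134,48,0);f=grab('side');cv2.imwrite('pics/s1.png',cv2.resize(f['img'][180:310,220:360],None,fx=4,fy=4)[...,::-1])"
```

```text
t 1.85 stage [-124.2 -134.2] z 103.5 yaw -0.25 F [-2.2  0.2 -0.5] w 0.7 q6 1.05
to (-118, -134, 48) shift [0.058, 0.002, 0.462] roll -0.0014 dist 0.056
```

View pics/s1.png

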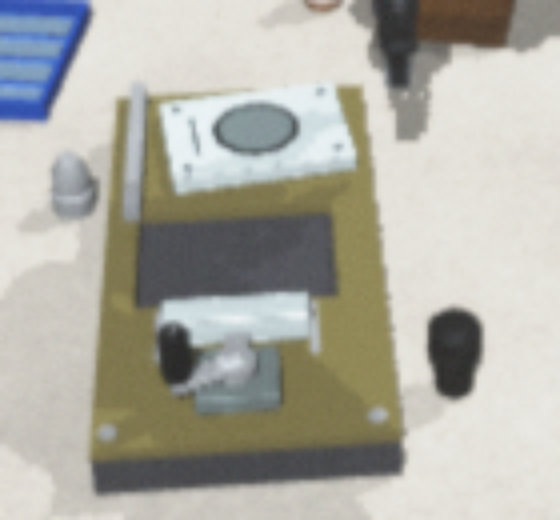

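```bash
python3 -c "
from h import *
f=grab('side');s,p,R=tool()
for off in (-.04,.0,.04):
  for dz in (0,.01): print(off,dz,proj(f,p+R[:,1]*off+[0,0,dz]).round(1))
im=f['img'][190:206,310:332];print(cv2.cvtColor(im,cv2.COLOR_RGB2GRAY))"
```

```text
-0.04 0 [317.8 201.7]
-0.04 0.01 [317.8 198.9]
0.0 0 [316.9 194.2]
0.0 0.01 [316.8 191.5]
0.04 0 [316.  187.1]
0.04 0.01 [315.9 184.4]
[[223 205 137 102  69  57  61  67  68  66  70  64  57  72  94 100  96  91
   90  85  87  83]
 [220 204 139 108  93  59  54  51  54  53  56  64  66  87 108 109 110 105
  103 105 107 103]
 [215 178 137 127 112  76  63  50  51  49  57  73  93 106 113 113 114 114
  111 110 112 115]
 [217 191 143 138 124  86  67  49  49  50  58  81 117 126 131 130 130 130
  126 114 114 117]
 [222 208 154 138 127 103  65  48  47  50  56  88 120 136 140 137 142 140
  137 129 133 157]
 [224 218 189 150 136 125  74  58  54  51  58  86 121 135 139 139 137 138
  141 143 167 202]
 [222 224 215 187 151 139  89  61  54  52  61  96 138 138 139 137 141 140
  147 168 212 226]
 [225 228 226 215 194 163 106  62  57  56  67 102 147 139 139 139 138 157
  196 209 226 229]
 [227 228 226 225 218 171 117  66  55  54  63 101 152 139 139 138 139 168
  218 224 226 229]
 [226 226 227 228 218 180 126  70  63  66  73 110 146 141 138 137 140 168
  222 227 228 229]
 [216 226 226 226 220 197 154 104  99 101 109 131 142 138 136 140 144 175
  221 228 227 229]
 [195 221 226 226 226 217 192 137 127 130 134 139 142 140 142 145 161 204
  226 228 228 228]
 [175 222 226 227 227 224 208 150 139 142 140 137 140 138 157 180 174 222
  225 228 229 229]
 [169 220 224 226 224 224 208 149 140 136 139 139 136 141 150 169 171 221
  228 227 227 228]
 [165 218 226 226 226 223 208 148 141 135 139 139 141 139 142 143 171 221
  226 226 228 227]
 [151 195 225 226 227 225 210 155 138 140 141 137 140 138 142 146 170 222
  226 227 226 226]]
```

```bash
python3 -m pendant '[[0.7,[0.04,0,0.25],0],[0.7,[0.04,0,0.5],0],[0.7,[0.04,0,0.5],0]]' >/dev/null; python3 -c "
from h import *
now()"
python3 -m pendant '[[0.7,[0.05,0,0],0],[0.7,[0.1,0,0],0],[0.7,[0.15,0,0],0],[0.7,[0.2,0,0],0],[0.7,[0.2,0,0],0]]' >/dev/null; python3 -c "
from h import *
now();f=grab('top');c,R=insert(f);print(R,st(np.array(R[0])/1e3,T))"
```

```text
t 2.25 stage [-115.2 -137.5] z 51.1 yaw -0.37 F [-0.8  0.2  0.3] w 0.7 q6 1.05
t 2.75 stage [ -89.  -137.1] z 52.3 yaw -0.26 F [ 0.3 -0.3 -1. ] w 0.7 q6 1.07
((625.9022216796875, -68.31529235839844), (103.94303131103516, 56.1896858215332), 84.02302551269531) [ 0.03198312 -0.13428982]
```

```bash
python3 -m pendant '[[0.7,[-0.13,0.0,0],0],[0.7,[-0.26,0.02,0],0],[0.7,[-0.26,0.02,0.08],0],[0.7,[-0.26,0.02,0.08],0]]' >/dev/null; python3 -c "
from h import *
now()"
python3 -m pendant '[[0.7,[0.05,0,0],0],[0.7,[0.1,0,0],0],[0.7,[0.15,0,0],0],[0.7,[0.2,0,0],0],[0.7,[0.2,0,0],0]]' >/dev/null; python3 -c "
from h import *
now();f=grab('top','t2.png');cv2.imwrite('pics/c2.png',cv2.resize(f['img'][100:220,190:370],None,fx=4.4,fy=4.4,interpolation=2)[...,::-1])"
```

```text
t 3.2 stage [-122.5 -138.4] z 40.2 yaw -0.32 F [ 0.1 -0.3 -1.1] w 0.7 q6 1.04
t 3.7 stage [ -96.7 -139.1] z 41.8 yaw -0.26 F [-0.6  0.8 -0.7] w 0.7 q6 1.06
```

View pics/c2.png

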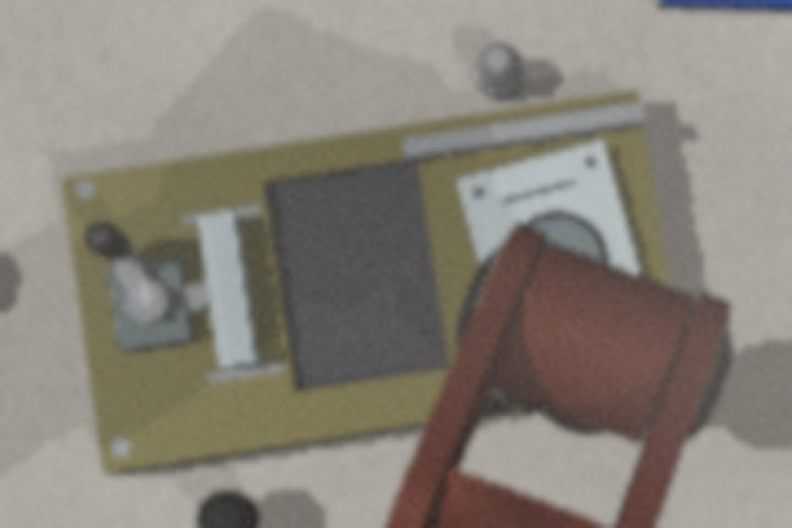

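The arm covers the near half of the insert. Its far edge, at crop (457,183) to (603,140), is still askew and has barely moved. I'll keep pushing.

```bash
python3 -m pendant '[[0.7,[0.03,0.02,0],0],[0.7,[0.06,0.02,0],0],[0.7,[0.09,0.02,0],0],[0.7,[0.09,0.02,0],0]]' >/dev/null; python3 -c "
from h import *
now()"
python3 -m pendant '[[0.7,[0.03,0,0],0],[0.7,[0.06,0,0],0],[0.7,[0.06,0,0],0]]' >/dev/null; python3 -c "
from h import *
now();f=grab('side');g=grab('top');a=cv2.resize(f['img'][180:260,220:340],None,fx=4,fy=4,interpolation=2);b=cv2.resize(g['img'][110:190,280:370],(a.shape[1]*3//4,320),interpolation=2)
cv2.imwrite('pics/c3.png',np.hstack([a,b[:,:310]])[...,::-1])"
```

```text
t 4.15 stage [ -86.3 -141.7] z 41.7 yaw -0.3 F [-0.5 -0.8 -0.3] w 0.7 q6 1.07
t 4.45 stage [ -84.4 -141. ] z 41.2 yaw -0.11 F [-20.7  -2.7  14.3] w 0.7 q6 1.07
```

View pics/c3.png

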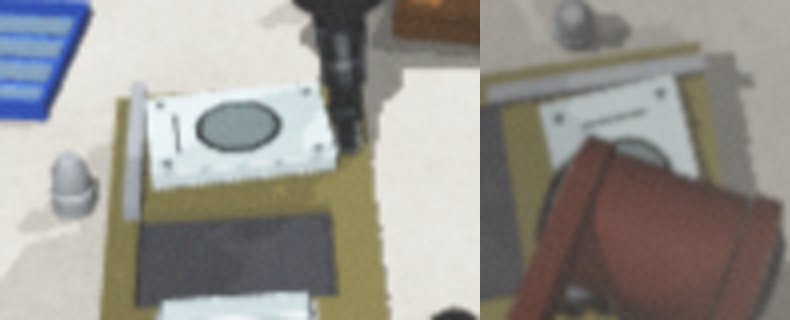

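Side view: the insert is against the fence at one corner and still slightly askew. Its far edge gap in the top view is larger at the left end (542,105) than at the right (668,75). I'll push on gently.

```bash
python3 -m pendant '[[0.7,[0.01,0,0],0],[0.7,[0.02,0,0],0],[0.7,[0.02,0,0],0]]' >/dev/null; python3 -c "
from h import *
now()"
```

```text
t 4.85 stage [ -84.2 -141. ] z 41.1 yaw -0.06 F [-28.5  -4.5  20. ] w 0.7 q6 1.08
```

```bash
python3 -c "
from h import *
f=grab('top');P=lambda u,v:((u-480+.5)/4-.5+280,(v+.5)/4-.5+110)
for q in [(542,105),(670,75),(487,90),(703,55),(487,102),(708,70)]: print(q,st(ray(f,*P(*q),.054),T).round(4))
g=grab('side');Q=lambda u,v:((u+.5)/4-.5+220,(v+.5)/4-.5+180)
for q in [(148,100),(152,188),(337,165),(322,85),(144,85),(135,218)]: print(q,st(ray(g,*Q(*q),.054),T).round(4))
"
```

```text
(542, 105) [ 0.063  -0.0825]
(670, 75) [ 0.0708 -0.1777]
(487, 90) [ 0.0799 -0.0446]
(703, 55) [ 0.0818 -0.2036]
(487, 102) [ 0.0712 -0.0433]
(708, 70) [ 0.0703 -0.2055]
(148, 100) [ 0.0704 -0.1791]
(152, 188) [ 0.0634 -0.065 ]
(337, 165) [-0.0756 -0.0812]
(322, 85) [-0.0689 -0.1879]
(144, 85) [ 0.0744 -0.2004]
(135, 218) [ 0.0746 -0.0306]
```

```bash
python3 -c "
from h import *
g=grab('side');c,n=np.cos(T[2]),np.sin(T[2])
for Y in (-110,-104,-98):
  for X in (-84,):
    for z in (40,44,48,54): print(X,Y,z,((proj(g,[T[0]+(c*X-n*Y)/1e3,T[1]+(n*X+c*Y)/1e3,z/1e3])-[220,180])*4).round(0))
a=cv2.resize(g['img'][190:230,285:325],None,fx=14,fy=14,interpolation=2);cv2.imwrite('pics/c4.png',a[...,::-1])"
```

```text
-84 -110 40 [345. 155.]
-84 -110 44 [345. 151.]
-84 -110 48 [345. 146.]
-84 -110 54 [344. 140.]
-84 -104 40 [345. 159.]
-84 -104 44 [345. 155.]
-84 -104 48 [345. 151.]
-84 -104 54 [345. 145.]
-84 -98 40 [346. 164.]
-84 -98 44 [346. 160.]
-84 -98 48 [346. 156.]
-84 -98 54 [345. 150.]
```

View pics/c4.png

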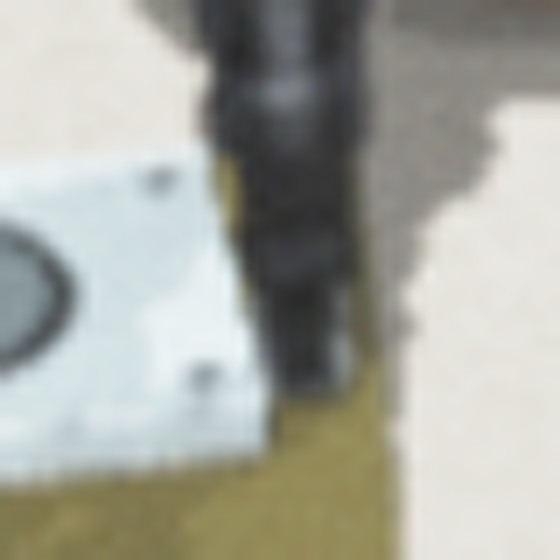

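The view shows the finger tip at (310,400) against the near edge at mid-height, with only the +y finger touching. The plate is wedged by friction. Its contact point has to move in +y as it squares, so I'll move the fingers +y along with it.

```bash
python3 -m pendant '[[0.7,[-0.02,-0.02,0],0],[0.7,[-0.02,-0.04,0],0],[0.7,[-0.01,-0.06,0],0],[0.7,[0,-0.08,0],0],[0.7,[0.01,-0.1,0],0],[0.7,[0.01,-0.1,0],0]]' >/dev/null; python3 -c "
from h import *
now();f=grab('top');c,R=insert(f,box=(110,150,285,360));p=c[:,0];cv2.imwrite('pics/t5.png',cv2.resize(f['img'][110:190,270:360],None,fx=6,fy=6,interpolation=2)[...,::-1])"
```

```text
t 5.6 stage [ -78.2 -130. ] z 41.5 yaw -0.2 F [-10.   -3.7   5.8] w 0.7 q6 1.1
```

View pics/t5.png

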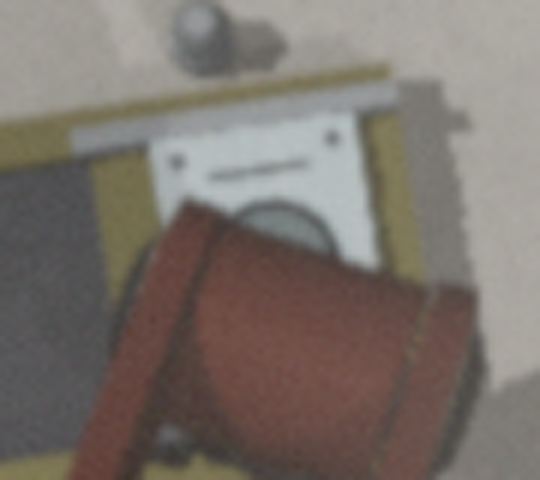

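The top view shows the insert's far edge, (148,142) to (355,112), now flush along the fence. I'll retreat, rise, turn a quarter and move over to the -y side.

```bash
python3 -m pendant '[[0.7,[-0.1,0,0],0],[0.7,[-0.25,0,0],0],[0.7,[-0.25,0,-0.3],0],[0.7,[-0.25,0,-0.6],0],[0.7,[-0.25,0.3,-0.6],-0.05],[0.7,[-0.2,0.6,-0.6],-0.1],[0.7,[-0.1,0.9,-0.6],-0.15],[0.7,[0,1,-0.6],-0.2],[0.7,[0.1,1,-0.6],-0.25],[0.7,[0.2,1,-0.6],-0.3]]' >/dev/null
python3 -m pendant '[[0.7,[0,0,0],-0.05],[0.7,[0,0,0],-0.1],[0.7,[0,0,0],-0.15],[0.7,[0,0,0],-0.2],[0.7,[0,0,0],-0.2],[0.7,[0,0,0],-0.2]]' >/dev/null; python3 -c "
from h import *
now();go(0,-225,110,90);f=grab('top');c,R=insert(f);print(R,st(np.array(R[0])/1e3,T))"
```

```text
t 7.25 stage [ -52.4 -249.9] z 113.9 yaw 87.13 F [-0.4  0.4 -0.6] w 0.7 q6 -0.59
to (0, -225, 110) shift [0.229, 0.426, 0.033] roll -0.0159 dist 0.058
((599.4003295898438, -70.55342102050781), (149.5933380126953, 98.41407775878906), 10.250143051147461) [ 0.00549875 -0.13185309]
```

```bash
python3 -m pendant '[[0.7,[0.1,0.2,0],-0.016],[0.7,[0.22,0.42,0],-0.016],[0.7,[0.22,0.42,0.2],-0.016],[0.7,[0.22,0.42,0.2],-0.016],[0.7,[0.22,0.42,0.2],-0.016]]' >/dev/null
python3 -c "
from h import *
now();go(0,-218,42,90)"
```

```text
t 7.8 stage [  -1.7 -225.5] z 89.0 yaw 90.09 F [ 0.4 -0.3  1.1] w 0.7 q6 -0.56
to (0, -218, 42) shift [0.062, 0.015, 0.391] roll 0.0005 dist 0.048
```

```bash
python3 -m pendant '[[0.7,[0,0.015,0.2],0],[0.7,[0,0.015,0.39],0],[0.7,[0,0.015,0.39],0],[0.7,[0.08,0.015,0.39],0],[0.7,[0.16,0.015,0.39],0],[0.7,[0.24,0.015,0.39],0],[0.7,[0.32,0.015,0.39],0],[0.7,[0.4,0.015,0.39],0],[0.7,[0.4,0.015,0.39],0]]' >/dev/null
python3 -c "
from h import *
now();f=grab('top');c,R=insert(f);print(R,st(np.array(R[0])/1e3,T))"
```

```text
t 8.7 stage [   1.3 -176.6] z 43.7 yaw 90.22 F [ 0.1 -0.4 -0. ] w 0.7 q6 -0.49
((556.7594604492188, 143.83718872070312), (99.34691619873047, 26.89952278137207), 10.085512161254883) [0.00105485 0.08669171]
```

```bash
python3 -m pendant '[[0.7,[0.07,0,0.02],0],[0.7,[0.14,0,0.02],0],[0.7,[0.21,0,0.02],0],[0.7,[0.28,0,0.02],0],[0.7,[0.35,0,0.02],0],[0.7,[0.42,0,0.02],0],[0.7,[0.5,0,0.02],0],[0.7,[0.5,0,0.02],0]]' >/dev/null
python3 -c "
from h import *
now();g=grab('top');
import numpy as np
L=cv2.cvtColor(g['img'],cv2.COLOR_RGB2HSV)[110:215,195:360]
m=cv2.inRange(L,(60,0,145),(130,40,255));m=cv2.morphologyEx(m,cv2.MORPH_OPEN,np.ones((3,3)))
for c in cv2.findContours(m,0,1)[0]:
  q=np.array([st(ray(g,p[0]+195,p[1]+110,.054),T)*1e3 for p in c[:,0]]);print(cv2.contourArea(c),q.min(0).round(),q.max(0).round())"
```

```text
t 9.55 stage [   0.9 -117.6] z 40.9 yaw 90.16 F [ 0.7 -1.1  0.4] w 0.7 q6 -0.4
27.0 [ -35. -101.] [-15. -83.]
48.5 [ -8. 131.] [ 24. 150.]
253.5 [-49.  73.] [ 52. 109.]
35.5 [ 40. -24.] [70. -7.]
```

```bash
python3 -m pendant '[[0.7,[0.06,0,0],0],[0.7,[0.12,0,0],0],[0.7,[0.18,0,0],0],[0.7,[0.24,0,0],0],[0.7,[0.3,0,0],0],[0.7,[0.36,0,0],0],[0.7,[0.36,0,0],0]]' >/dev/null
python3 -c "
from h import *
now()"
python3 -m pendant '[[0.7,[0.03,0,0],0],[0.7,[0.06,0,0],0],[0.7,[0.09,0,0],0],[0.7,[0.09,0,0],0]]' >/dev/null
python3 -c "
from h import *
now()"
```

```text
t 10.3 stage [  0.  -72.8] z 40.0 yaw 90.2 F [ 0.3 -0.1  0.2] w 0.7 q6 -0.33
t 10.7 stage [  0. -63.] z 40.0 yaw 90.17 F [-0.6 -0.4  0.1] w 0.7 q6 -0.31
```

```bash
python3 -m pendant '[[0.7,[0.02,0,0],0],[0.7,[0.04,0,0],0],[0.7,[0.04,0,0],0],[0.7,[0.04,0,0],0]]' >/dev/null
python3 -c "
from h import *
now()"
python3 -m pendant '[[0.7,[0.01,0,0],0],[0.7,[0.02,0,0],0],[0.7,[0.02,0,0],0]]' >/dev/null
python3 -c "
from h import *
now()"
```

```text
t 11.1 stage [  0.6 -58.9] z 40.7 yaw 90.16 F [ 0.8 -1.2 -0.2] w 0.7 q6 -0.31
t 11.4 stage [  0.4 -56.5] z 40.5 yaw 90.16 F [ 0.1 -0.7  0.4] w 0.7 q6 -0.3
```

Now I'll retreat up and back, and measure from both cameras.

```bash
python3 -m pendant '[[0.7,[-0.1,0,0],0],[0.7,[-0.15,0,-0.3],0],[0.7,[-0.5,0,-0.7],0],[0.7,[-0.9,0,-0.7],0],[0.7,[-1,0,-0.7],0],[0.7,[-1,0,-0.7],0]]' >/dev/null
cat > chk.py <<'E'
from h import *
now();f=grab('top');g=grab('side')
for nm,F,b in(('top',f,(110,215,195,360)),('side',g,(180,310,220,345))):
  L=cv2.cvtColor(F['img'],cv2.COLOR_RGB2HSV)[b[0]:b[1],b[2]:b[3]]
  m=cv2.morphologyEx(cv2.inRange(L,(60,0,145),(130,40,255)),cv2.MORPH_OPEN,np.ones((3,3)))
  for c in cv2.findContours(m,0,1)[0]:
    if cv2.contourArea(c)<150: continue
    q=np.array([st(ray(F,p[0]+b[2],p[1]+b[0],.045),T)*1e3 for p in c[:,0]],np.float32);r=cv2.minAreaRect(q);print(nm,np.round(r[0],1),np.round(r[1],1),round(r[2],2),q.min(0).round(),q.max(0).round())
a=cv2.resize(g['img'][205:300,235:325],(540,570),interpolation=2)
cv2.imwrite('pics/c6.png',a[...,::-1])
E
python3 chk.py
```

```text
t 12.0 stage [   0.7 -179.9] z 125.1 yaw 89.92 F [-0.8  0.4 -0.6] w 0.7 q6 -0.49
top [ 1.2 92.6] [106.2  36.6] 0.0 [-52.  74.] [ 54. 111.]
top [-0.2  0.4] [ 99.4 139.9] 89.93 [-70. -49.] [70. 50.]
side [  8.1 -43.2] [147.7 356.8] 7.19 [ -68. -213.] [ 85. 135.]
```

View pics/c6.png

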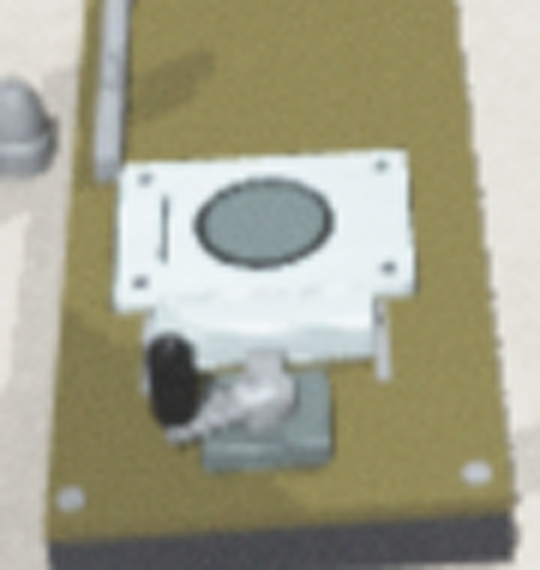

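The side crop shows the insert flush and square in the pocket, from (115,160) to (410,295). The top view measures it at (-0.2,0.4) mm with 0° yaw, so it is seated. The jaw is still clear. Next I'll locate the knob.

Run:
```python
from h import *
R_={}
for n,b in(('top',(145,165,205,222)),('side',(255,282,255,275))):
  F=grab(n);V=cv2.cvtColor(F['img'],cv2.COLOR_RGB2HSV)[b[0]:b[1],b[2]:b[3],2]
  m=cv2.inRange(V,0,70);nn,lab,s,cen=cv2.connectedComponentsWithStats(m);i=1+np.argmax(s[1:,4])
  u,v=cen[i]+[b[2],b[0]];print(n,s[i],u,v);R_[n]=(F,u,v,s[i]+[b[2],b[0],0,0,0])
F,u,v,s=R_['top']
for z in (.106,.096,.086): print('top z',z,(st(ray(F,u,v,z),T)*1e3).round(1))
G,u2,v2,s2=R_['side'];d=lambda F,u,v:ray(F,u,v,0)-F['eye']
d1,d2=d(F,u,v),d(G,u2,v2);A=np.c_[d1,-d2];t=np.linalg.lstsq(A,np.array(G['eye'])-F['eye'],rcond=None)[0]
p1,p2=F['eye']+t[0]*d1,G['eye']+t[1]*d2;print(p1,p2,(st((p1+p2)/2,T)*1e3).round(1))
# housing top rectangle (grey green) from first crop corners
Pc=lambda u,v:(190+(u+.5)/4.4-.5,100+(v+.5)/4.4-.5)
for q in [(108,268),(180,262),(192,340),(118,350)]: print('housing',(st(ray(F,*Pc(*q),.054),T)*1e3).round(1))
print(proj(G,np.r_[ (p1+p2)[:2]/2,.106]),s2);now();go(36,146,180)
```

```text
top [ 9  8  5  5 16] 215.9375 155.25
side [ 5  7  8 14 89] 263.3258426966292 268.7977528089888
top z 0.106 [ 30.5 139.7]
top z 0.096 [ 32.6 142.1]
top z 0.086 [ 34.7 144.6]
[0.58078445 0.20842056 0.07976024] [0.58441961 0.20876042 0.08044521] [ 37.8 145.9]
housing [ 26.9 159.5]
housing [ 23.8 112.2]
housing [-28.4 111.6]
housing [-27.6 160.4]
[263.27783755 261.4109328 ] [260 262   8  14  89]
t 12.2 stage [-1.000e-01 -1.754e+02] z 123.0 yaw 90.19 F [-1.2  0.2  0.5] w 0.7 q6 -0.49
to (36, 146, 180) shift [2.678, 0.308, -0.471] roll 0.0 dist 0.328
```

```bash
python3 -m pendant '[[0.7,[0.3,0.1,-0.3],0],[0.7,[0.7,0.3,-0.3],0],[0.7,[1,0.31,-0.3],0],[0.7,[1,0.31,-0.3],0]]' >/dev/null
python3 -m pendant '[[0.7,[0.4,0,0],0],[0.7,[0.8,0,0],0],[0.7,[1,0,0],0],[0.7,[1,0,0],0]]' >/dev/null
python3 -m pendant '[[0.7,[0.4,0,0],0],[0.7,[0.67,0,0],0],[0.7,[0.67,0,0],0],[0.7,[0.67,0,0],0]]' >/dev/null
python3 -c "
from h import *
now();go(37,147,76,90)"
```

```text
t 13.4 stage [ 36.7 143.4] z 159.9 yaw 90.21 F [-0.4  0.3 -0.3] w 0.7 q6 0.04
to (37, 147, 76) shift [0.031, 0.003, 0.699] roll 0.0011 dist 0.084
```

```bash
python3 -m pendant '[[0.7,[0.03,0,0.2],0],[0.7,[0.03,0,0.45],0],[0.7,[0.03,0,0.68],0],[0.7,[0.03,0,0.68],0],[0.7,[0.03,0,0.68],0]]' >/dev/null
python3 -c "
from h import *
now()"
python3 -m pendant '[[0.4,[0,0,0],0],[0.1,[0,0,0],0],[0,[0,0,0],0],[0,[0,0,0],0],[0,[0,0,0],0],[0,[0,0,0],0],[0,[0,0,0],0]]'; python3 -c "
from h import *
now()"
```

```text
t 13.9 stage [ 36.9 146.1] z 78.6 yaw 90.07 F [0.7 1.1 0.1] w 0.7 q6 0.05
time: 14.6
tool_pos: [0.5836, 0.2103, 0.0812]
tool_rot: [0.002, 0.641, 0.767, 0.002]
contact_force: [2.2, 0.2, 5.9]
gripper_width: 0.22
grasp_force: 58.7
t 14.6 stage [ 39.1 147.5] z 81.2 yaw 90.16 F [2.2 0.2 5.9] w 0.22 q6 0.05
```

```bash
python3 -m pendant '[[0,[-0.04,0.01,0],0],[0,[-0.075,0.014,0],0],[0,[-0.116,0.014,0],0],[0,[-0.158,0.01,0],0],[0,[-0.2,0,0],0],[0,[-0.237,-0.015,0],0],[0,[-0.275,-0.036,0],0],[0,[-0.308,-0.059,0],0],[0,[-0.366,-0.119,0],0],[0,[-0.366,-0.119,0],0]]' >/dev/null
cat > ck.py <<'E'
from h import *
now();s,p,R=tool();q=st(p,T)*1e3-[-.5,135.5];ph=np.arctan2(q[0],q[1])%(2*np.pi);c,n=np.cos(T[2]),np.sin(T[2]);F=s['contact_force'];Fs=np.array([c*F[0]+n*F[1],-n*F[0]+c*F[1]])
print('r',np.hypot(*q).round(1),'phi',ph.round(3),'Ftan',Fs@[np.cos(ph),-np.sin(ph)],'Frad',Fs@[np.sin(ph),np.cos(ph)],'grip',s['grasp_force'])
E
python3 ck.py
```

```text
t 15.6 stage [ 25.7 101.9] z 81.3 yaw 90.13 F [ 7.6 -4.2  3. ] w 0.22 q6 -0.03
r 42.6 phi 2.479 Ftan -1.9673680536636544 Frad 8.45993508893317 grip 59.14694997947663
```

```bash
python3 -m pendant '[[0,[-0.03,-0.035,0],0],[0,[-0.057,-0.071,0],0],[0,[-0.072,-0.11,0],0],[0,[-0.079,-0.152,0],0],[0,[-0.082,-0.193,0],0],[0,[-0.081,-0.234,0],0],[0,[-0.074,-0.275,0],0],[0,[-0.061,-0.315,0],0],[0,[-0.022,-0.389,0],0],[0,[-0.022,-0.389,0],0]]' >/dev/null
sed -i 's/\[-.5,135.5\]/[1,133.7]/' ck.py; python3 ck.py
```

```text
t 16.6 stage [-22.5 101.4] z 81.1 yaw 90.17 F [0.9 1.1 7.9] w 0.22 q6 -0.03
r 40.0 phi 3.769 Ftan -0.3477964788243747 Frad -1.38225826208287 grip 59.52000292483717
```

```bash
python3 -m pendant '[[0,[0.025,-0.033,0],0],[0,[0.055,-0.062,0],0],[0,[0.09,-0.088,0],0],[0,[0.125,-0.108,0],0],[0,[0.163,-0.124,0],0],[0,[0.203,-0.135,0],0],[0,[0.245,-0.142,0],0],[0,[0.286,-0.143,0],0],[0,[0.286,-0.143,0],0]]' >/dev/null; python3 ck.py
```

```text
t 17.5 stage [-38.5 134.8] z 81.1 yaw 90.19 F [ 4.3 -1.2  5.8] w 0.22 q6 0.03
r 39.6 phi 4.74 Ftan -1.7918450980277891 Frad -4.0840213023131104 grip 59.35777419246733
```

```bash
python3 -m pendant '[[0,[0.025,0.003,0],0],[0,[0.05,0.006,0],0],[0,[0.066,0.009,0],0],[0,[0.082,0.013,0],0],[0,[0.082,0.013,0],0],[0,[0.082,0.013,0],0]]' >/dev/null; python3 ck.py
python3 -m pendant '[[0,[0.015,0.006,0],0],[0,[0.03,0.012,0],0],[0,[0.03,0.012,0],0],[0,[0.03,0.012,0],0]]' >/dev/null; python3 ck.py
```

```text
t 18.1 stage [-37.2 144. ] z 81.1 yaw 90.17 F [ 4.3 -3.4  5.5] w 0.22 q6 0.05
r 39.6 phi 4.975 Ftan -2.999464616579333 Frad -4.579501887180509 grip 59.457468814216554
t 18.5 stage [-36.5 146.3] z 81.1 yaw 90.19 F [ 2.1 -8.4  8.4] w 0.22 q6 0.06
r 39.6 phi 5.037 Ftan -7.997380818182495 Frad -3.3151714303755386 grip 59.73228760063648
```

```bash
python3 -m pendant '[[0,[0.012,0.005,0],0],[0,[0.02,0.008,0],0],[0,[0.02,0.008,0],0],[0,[0.02,0.008,0],0],[0,[0.02,0.008,0],0]]' >/dev/null; python3 ck.py
```

```text
t 19.0 stage [-36.2 147.3] z 81.0 yaw 90.19 F [  1.3 -13.2  10.3] w 0.22 q6 0.06
r 39.6 phi 5.064 Ftan -12.775322313568033 Frad -3.6045499619647883 grip 59.96129013597965
```

```bash
python3 -m pendant '[[0,[-0.018,-0.006,0],0],[0,[-0.018,-0.006,0],0],[0.3,[-0.018,-0.006,0],0],[0.6,[-0.018,-0.006,0],0],[0.7,[-0.018,-0.006,0],0],[0.7,[-0.018,-0.006,0],0],[0.7,[-0.018,-0.006,0],0]]' >/dev/null; python3 ck.py
python3 -m pendant '[[0.7,[0,0,-0.2],0],[0.7,[0,0,-0.5],0],[0.7,[0,0,-0.9],0],[0.7,[0,0,-1],0],[0.7,[0,0,-1],0]]' >/dev/null
python3 -m pendant '[[0.7,[0,-0.4,0],0],[0.7,[0,-0.8,0],0],[0.7,[0,-1,0],0],[0.7,[0,-1,0],0],[0.7,[0,-1,0],0]]' >/dev/null; sed -i "s#c6.png#c7.png#" chk.py; python3 chk.py
```

```text
t 19.7 stage [-38.3 148.9] z 78.4 yaw 90.17 F [0.8 1.6 0.1] w 0.7 q6 0.06
r 42.2 phi 5.082 Ftan 1.7053368684195696 Frad -0.4930453596959191 grip 0.0
t 20.7 stage [-158.6  148.4] z 197.1 yaw 90.16 F [ 0.  -0.9  0.3] w 0.7 q6 0.07
top [ 3.4 79.8] [102.3  55.8] 0.33 [-48.  52.] [ 55. 108.]
top [ 0.1 -2.1] [139.8  98.3] 0.53 [-70. -51.] [70. 48.]
side [  7.  -34.8] [147.6 374.1] 7.39 [ -68. -213.] [ 85. 153.]
```

View pics/c7.png

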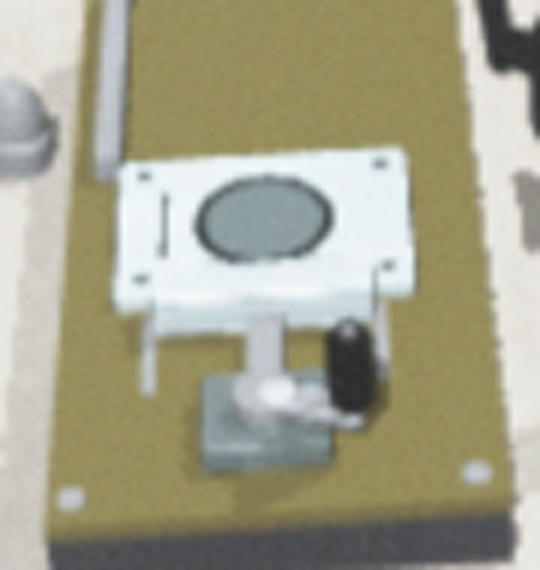

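The insert sits square at (0.1,-2.1) mm, against the apron-side wall. The jaw at (265,320) is on its edge, the knob at (350,365) is free, and the arm is clear. I'm handing in.

```bash
python3 -c "
from plant import manip
print(manip.job_done())"
```

```text
the job is handed in; nothing more can be done
None
```

I handed the job in at about 21 s: the insert sits flat and square in the pocket, the crank is tight at about 5.06 rad with the jaw on the insert's edge (estimated near 60 N from the knob force), and the robot is clear; no verdict was returned.

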